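# Reverse the ratchet clamp and open its jaw to the index

## Robot

A 7-joint arm with a two-finger parallel gripper is mounted at the origin on a cart in front of the work surface, level with it; the furniture and walls round the work are solid. World frame = base frame: x ahead of the robot, y to its left, z up, the work surface at z = 0. Lengths are in m, angles in rad, forces in N, time in s.
With the tool pointing down it reaches from about 0.35 to 0.9 m from the base axis. Payload 8.1 kg.
Tool frame: the origin (TCP) lies at the very end of the fingers, on their centre line; the grasp point (between the pads) lies 19 mm behind it (grasp_offset is the distance from the TCP to the grasp point, in m); z points along the fingers, y is the line along which they close (so a half turn about z gives the same grasp; the last joint's range is limited). The gripper opens to 92 mm and grips with 3 to 60 N. Pads are 19 mm wide; open, the fingers measure 130 mm over their backs; the gripper's body (75 mm by 190 mm) begins 47 mm behind the grasp point.
Start: joints at [-1.291, 0.434, 0.025, 1.573, -0.012, 1.134, -0.075], TCP at [0.233, 0.58, 0.227] pointing down, gripper open.
Joint ranges: [-2.62, 2.62], [-0.44, 2.09], [-1.27, 1.32], [0.08, 2.57], [-1.32, 4.46], [0.12, 2], [-2.74, 2.74]. Speed limits (rad/s): [2.22, 2.22, 3.01, 3.01, 3.14, 3.14, 3.14].

## Interface

Orientations are given as a rotation vector (axis times angle).
In Python, from cell import observe, get_image, camera_params, sign_off, silhouettes, grasp_offset gives the robot as it stands. The module is installed in compiled form; this text tells all that it offers.
- The arm moves only by the tool jog_arm, never from a script. Its argument "motion" is a list that holds one entry, the list of rows, each a list of 7 numbers: the shift along the tool's x, y, z in m, then the turn, a rotation vector about the tool's x, y, z in rad, then the closure, from -1 (fully open) to 1 (shut), so that 0 is half open. In form: [[[dx, dy, dz, wx, wy, wz, hand], ...]]. A call has 1 to 10 rows; each row is the pose to reach, as a shift and turn from the pose commanded when the call began, along the tool's axes at that moment; what a row does not reach only later rows make up. A row lasts 1/12 s, in which the tool goes at most 41.7 mm and 7.16 degrees, less where a joint would pass 70% of its speed; a pose out of reach is approached as far as the arm can. A call with a gripper value outside its range is refused whole. The fingers move at their own pace and stop on an object; "force" is the grip in N (left out, the last holds). Time passes only in rows, so rows that repeat a pose let the fingers close. It gives the time, the measured TCP pose, the force, the opening and the grip force at its end, in the units of the state.
- observe(): the state, without advancing time (a new reading comes with each control period).
- get_image(name): name is "scene" or "top"; returns the picture (480x640x3 uint8, red, green, blue); there is no depth.
- camera_params(name): a dict with "vertical_fov" (degrees; the focal length in pixels is half the picture's height over the tangent of half this angle, whatever the lens; pixels are square), "cx", "cy" (the principal point, pixels), "dist_coeffs" ([k1, k2, p1, p2, k3] as OpenCV has them; the pictures are not rectified), "T" (4x4, takes a point from camera to world coordinates). Camera axes: x right, y down, z forward; pixel columns grow to the right and rows downward; lengths in m; the calibration is good to about 2 mm. A picture is of the moment at which its call begins. camera_params takes no time and is no camera call.
- sign_off(): hands the job in; it is judged then, once.
Trained networks look in the newest picture that a camera, given by its name, has taken for a name from the list of things; names that differ only in an ending like _2 or _b are one class to them, and where a whole thing is asked for, a point or a joint stands for the part that bears it (a point fixed in the world has none). Each returns a list of dicts, best first, with "p" (0 to 1); they miss things now and then, are a little off and sometimes report something else, mostly with a low value. They report only what shows in the picture. A call takes as long as a camera call.
- silhouettes(query, camera): "mask" (480x640 bool, what is visible of it) and "pixel" ([column, row] in pixels, amid what is visible of it).
The state is a dict: "clock": time; "joints": joint angles; "dq": joint speeds; "joint_efforts": joint torques, N m; "position": TCP position; "ee_rot": TCP orientation; "force": force on the tool from outside, world axes, zero at the start; "ft_torque": the same for the moment, N m; "width": opening from 0.0 (shut) to 1.0 (fully open); "gripper_force": force on a finger pad.
Only numpy, scipy, OpenCV 4.12 (cv2) and the standard library are available. Lean on these libraries where they do the work, as an engineer would, in place of code of your own. Each camera call takes 0.05 s, during which the arm holds its last target. There are 200 camera calls.

## Task

The ratchet clamp on the bench is still set to tighten. Flip the small reversing lever on top of its ratchet head over to the other side, then swing the long handle back and forth until the clamp has opened so far that the pointer on the sliding jaw stands level with the index block on the base. Move the jaw only by means of the ratchet, and leave the bracket, the tin and the screwdriver lying beside the clamp as they are.

Things in the scene. Friction and masses are not known exactly. Their poses are not given: they have to be found in the camera images.
- clamp_base: Fixed dark steel plate on a wooden block 196 x 208 x 40 mm (plate top 52 mm above the bench). Origin: on the bench below the ratchet's vertical axis. In its frame the handle points to -x (to the robot); the slide runs along y at x = 46 to 93 mm, the fixed jaw (top 88 mm above the bench) at its -y end; the sliding jaw opens to +y. The block spans x -72 to +124, y -96 to +112 mm.
- ratchet_wheel: The 16-tooth steel ratchet wheel, 80 mm across, 70 to 82 mm above the bench, under the handle's head. Origin: on its vertical axis (that of the clamp base), 40 mm above the bench. A pinion below it drives the jaw by a rack: 20 mm of jaw per rad of wheel; anticlockwise from above opens. Its friction (0.4 N m) keeps wheel and jaw in place, to 2 mm, when the handle is let go or swings back.
- sliding_jaw: The sliding jaw, a dark steel block 44 x 30 mm, top 86 mm above the bench, with a thin bright pointer strip across its top. Origin: far tip of the pointer strip, 86 mm above the bench. Axes as the clamp base; it slides only along the base's y, opening towards +y. At the start it is nearly shut, its pointer 34 to 48 mm short of the index block in y; it could travel up to 65 mm from there.
- index_block: Fixed aluminium block 16 x 16 x 28 mm with a thin ridge on top (86 mm above the bench), standing at the far edge of the clamp base, left of the jaw. Origin: centre of its underside, 52 mm above the bench; axes as the clamp base. The pointer is level with it when both have the same y in the clamp base's frame (they pass 5 mm apart in x and do not touch).
- lever_knob (a point): Centre of the upright steel knob, 14 mm thick (89 to 125 mm above the bench, this point at 112 mm), at the free end of the reversing lever. The lever lies on top of the handle's head and pivots about a vertical axis on the handle 64 mm from the ratchet's axis; the knob is 45 mm from that pivot, towards the ratchet's axis. Nothing within 40 mm of the knob is higher than 96 mm above the bench.
- reversing_lever (a joint): Angle of the reversing lever on the handle, rad, anticlockwise from above positive, from stop to stop -0.40 to +0.40. About -0.38 (knob to the right as seen from the robot, start): the pawl drives the wheel clockwise, which tightens. Near +0.40 (knob to the left), pushed home to the stop: it drives anticlockwise, which opens. It stays where it is put; about 3 N at the knob moves it.
- handle_grip (a point): Centre of the round upright black grip at the end of the handle, 22 mm thick, from 91 to 133 mm above the bench (this point at 112 mm), 150 mm from the ratchet's axis. The handle bar below it is 20 mm wide and its top is 88 mm (with a collar to 91 mm) above the bench.
- ratchet_handle (a joint): Handle angle about the ratchet's vertical axis, rad, anticlockwise from above positive (grip to the robot's right), 0 along the base's -x; stops at -0.75 and +0.75. With the lever on its positive side the wheel turns with it as this grows (after up to 0.4 rad of lost motion) and stays as it shrinks. About 4 to 6 N at the grip moves it; it stays where it is left.
- bracket: Loose galvanised angle bracket, 50 x 26 x 50 mm, on the bench to the right of and beyond the clamp. Origin: centre of its underside. To be left alone.
- grease_tin: Loose round red tin, 75 mm across and 40 mm high, on the bench to the left of the clamp. Origin: centre of its underside. To be left alone.
- screwdriver: Loose screwdriver, 197 mm long, 28 mm thick, lying on the bench well to the right of the clamp. Origin: centre of its underside. To be left alone.

How it is judged:
On the way, in this order (a step that is already met when the one before it is completed fails the run):
1. the reversing lever is flipped to its other side while the jaw is still where it was (value of joint reversing_lever above 0.25 rad and distance of sliding_jaw from where it was at the start of the episode below 0.012 m), for 0.2 s.
2. the ratchet has opened the jaw to the index block (y of sliding_jaw in the frame of index_block between -0.01 and 0.01 m), for 0.1 s.
At the end, for the whole second after the job is handed in: The sliding jaw's pointer stands within 10 mm of the index block's middle along the slide, at rest, and the reversing lever is still over on its opening side (beyond +0.2 rad) (all of step 2 and value of joint reversing_lever above 0.2 rad and linear speed of sliding_jaw below 0.01 m/s); the robot touches nothing.
It fails at once if the robot pushes the jaw itself (more than 5 N) (contact force between any of the fingers, the arm and sliding_jaw above 5 N).
It fails at once if the robot turns the wheel itself (more than 8 N on it) (contact force between any of the fingers, the arm and ratchet_wheel above 8 N).
It fails at once if a bystander is moved by more than 30 mm (distance of any of bracket, grease_tin, screwdriver from where it was at the start of the episode above 0.03 m).
It also fails if it takes over 51 s, if anything falls off the work surface, if the arm or the gripper's body presses on something with over 40 N, if the wrist force passes 120 N, or if a joint passes its speed limit or range.

## Working session

There is one attempt and no reset: what is moved stays moved. The work goes in short steps, Python scripts to look and compute and a tool call to move; the robot and the scene stay as the last step left them, time stands still between calls to the robot, and variables do not carry over. Pictures are saved under pics/ and viewed, at most 10 in all, crops included, and the job is handed in when it is done.

Besides the shell and the picture viewer there is one more tool, called as name([rows], argument=value, ...), one row to a line, values as JSON. jog_arm: Moves the arm, as the interface text tells. Its arguments: {"type":"object","properties":{"motion":{"type":"array"},"force":{"type":"number"}},"required":["motion"]}

```bash
mkdir -p pics; cat > h.py <<'E'
import numpy as np, cv2
from cell import *
from scipy.spatial.transform import Rotation as R
def ray(cam,px):
    p=camera_params(cam); f=240/np.tan(np.radians(p["vertical_fov"])/2)
    K=np.array([[f,0,p["cx"]],[0,f,p["cy"]],[0,0,1]])
    u=cv2.undistortPoints(np.array([[px]],float),K,np.array(p["dist_coeffs"],float))[0,0]
    T=np.array(p["T"]); return T[:3,3],T[:3,:3]@np.array([u[0],u[1],1])
def at_z(cam,px,z):
    o,d=ray(cam,px); return o+d*(z-o[2])/d[2]
def proj(cam,P):
    p=camera_params(cam); f=240/np.tan(np.radians(p["vertical_fov"])/2)
    K=np.array([[f,0,p["cx"]],[0,f,p["cy"]],[0,0,1]]); T=np.linalg.inv(np.array(p["T"]))
    return cv2.projectPoints(np.atleast_2d(P).astype(float),cv2.Rodrigues(T[:3,:3])[0],T[:3,3],K,np.array(p["dist_coeffs"],float))[0][:,0]
def save(cam,name,crop=None,s=1):
    im=get_image(cam)[:,:,::-1]
    if crop: im=im[crop[1]:crop[3],crop[0]:crop[2]]
    cv2.imwrite("pics/"+name,cv2.resize(np.ascontiguousarray(im),None,fx=s,fy=s,interpolation=cv2.INTER_CUBIC))
E
python3 - <<'E'
from h import *
s=observe();print(s["position"],s["ee_rot"],s["clock"],s["force"],grasp_offset)
print(R.from_rotvec(s["ee_rot"]).as_matrix().round(3))
save("scene","a.png");save("top","b.png")
for c in("scene","top"):
    print(c,np.array(camera_params(c)["T"]).round(3).tolist())
    for n,z in(("lever_knob",.112),("handle_grip",.112),("index_block",.07),("sliding_jaw",.086),("ratchet_wheel",.08),("clamp_base",.052),("grease_tin",.02),("bracket",.02),("screwdriver",.014)):
        r=silhouettes(n,c)
        for q in r[:2]: print(n,round(q["p"],2),np.round(q["pixel"]),at_z(c,q["pixel"],z).round(3),q["mask"].sum())
E
```

```text
[0.23330834 0.57926496 0.22594006] [-5.97752076e-01 -3.08405641e+00  2.49609312e-03] 0.0 [-0.24573571 -0.00493897 -0.0364047 ] 0.0188
[[-0.928  0.374 -0.   ]
 [ 0.374  0.928 -0.002]
 [-0.    -0.002 -1.   ]]
scene [[0.785, -0.418, 0.458, 0.2], [-0.62, -0.528, 0.581, -0.533], [-0.001, -0.739, -0.673, 0.701], [0.0, 0.0, 0.0, 1.0]]
lever_knob 0.86 [328. 237.] [ 0.634 -0.027  0.112] 285
lever_knob 0.56 [373. 219.] [ 0.747 -0.041  0.112] 100
handle_grip 0.88 [310. 238.] [ 0.604 -0.007  0.112] 1253
sliding_jaw 0.62 [370. 236.] [ 0.726 -0.057  0.086] 477
ratchet_wheel 0.68 [331. 241.] [ 0.656 -0.013  0.08 ] 260
ratchet_wheel 0.47 [371. 218.] [ 0.775 -0.01   0.08 ] 73
clamp_base 0.65 [348. 252.] [ 0.683 -0.039  0.052] 6906
grease_tin 0.97 [315. 208.] [0.747 0.158 0.02 ] 696
bracket 0.6 [400. 299.] [ 0.696 -0.185  0.02 ] 200
screwdriver 0.97 [371. 421.] [ 0.475 -0.333  0.014] 1321
top [[-0.003, -0.999, 0.054, 0.565], [-0.999, 0.001, -0.039, -0.018], [0.039, -0.054, -0.998, 1.044], [0.0, 0.0, 0.0, 1.0]]
lever_knob 0.7 [300. 226.] [ 0.634 -0.016  0.112] 246
lever_knob 0.2 [296. 155.] [ 0.788 -0.008  0.112] 89
handle_grip 0.58 [293. 222.] [ 0.641 -0.001  0.112] 1190
index_block 0.5 [367. 197.] [ 0.703 -0.167  0.07 ] 211
ratchet_wheel 0.69 [303. 191.] [ 0.713 -0.022  0.08 ] 420
clamp_base 0.71 [302. 197.] [ 0.704 -0.02   0.052] 7630
grease_tin 0.93 [230. 182.] [0.745 0.148 0.02 ] 931
bracket 0.53 [367. 198.] [ 0.706 -0.174  0.02 ] 237
screwdriver 0.89 [429. 292.] [ 0.482 -0.323  0.014] 560
screwdriver 0.23 [295. 154.] [ 0.813 -0.005  0.014] 72
```

```bash
python3 - <<'E'
from h import *
save("top","c.png",(220,120,400,320),3.0)
save("scene","d.png",(230,160,450,330),3.5)
E
```

```text
(no output)
```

View pics/c.png

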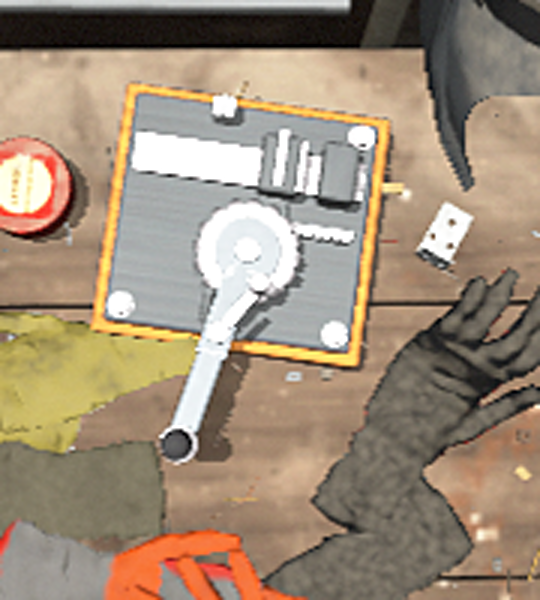

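View pics/d.png

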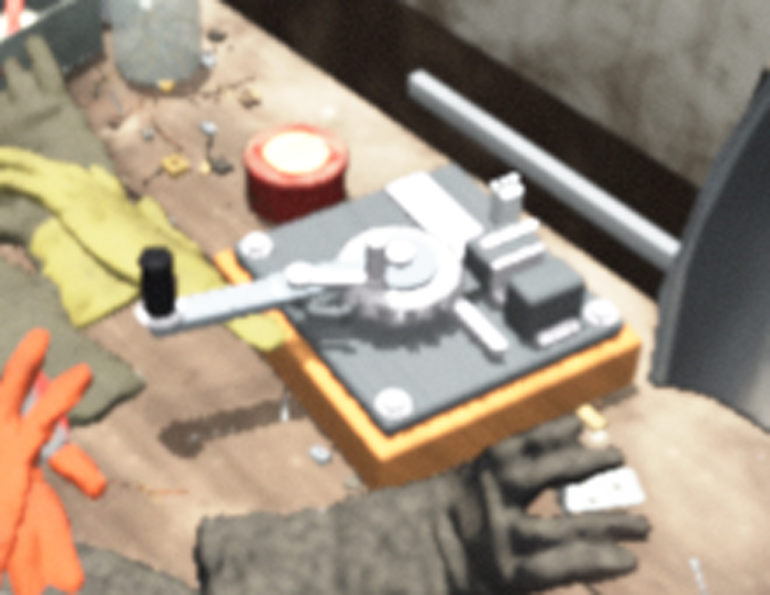

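The crops show the base turned slightly. In the full top image the grip is at about (279,268), the hub at (302,203), the knob at (307,214), the index block top at (295,155) and the jaw's pointer at (314,173). The knob is to the right, so the clamp is set to tighten.

```bash
cat > m.py <<'E'
from h import *
f=lambda u,v,z:at_z("top",(220+u/3,120+v/3),z)
g=lambda u,v,z:at_z("scene",(230+u/3.5,160+v/3.5),z)
C=[f(*c,.042) for c in((130,85),(390,120),(358,367),(93,328))]
# base coords of corners: (124,112),(124,-96),(-72,-96),(-72,112)
B=np.array([(124,112),(124,-96),(-72,-96),(-72,112)])/1000
A=np.array(C)[:,:2];Bc=B-B.mean(0);Ac=A-A.mean(0)
yaw=np.arctan2((Bc[:,0]*Ac[:,1]-Bc[:,1]*Ac[:,0]).sum(),(Bc*Ac).sum())
c,s=np.cos(yaw),np.sin(yaw);Rm=np.array([[c,-s],[s,c]]);t=A.mean(0)-Rm@B.mean(0)
print("yaw",yaw,"t",t,"resid",(A-(B@Rm.T+t)).round(4).tolist())
E
cat >> m.py <<'E'
if __name__=="__main__":
    for n,p in dict(hubT=f(247,248,.09),gripT=f(176,441,.133),gripS=g(155,255,.133),knobT=f(262,280,.125),knobS=g(377,247,.125),idxT=f(224,103,.086),idxS=g(507,180,.086),ptT=f(285,130,.086),ptB=f(280,190,.086),ptS=g(530,226,.086),pt2S=g(478,248,.086)).items():
        print(n,p.round(4),"base",(Rm.T@(p[:2]-t)).round(4))
E
python3 m.py
```

```text
yaw -0.1395621897285475 t [ 0.68392319 -0.02251474] resid [[-0.0031, -0.0019], [-0.0007, 0.0024], [0.0013, 0.0014], [0.0025, -0.0019]]
hubT [ 0.6862 -0.021   0.09  ] base [0.002  0.0018]
gripT [0.5463 0.0285 0.133 ] base [-0.1434  0.0313]
gripS [0.5434 0.0311 0.133 ] base [-0.1466  0.0335]
knobT [ 0.6591 -0.0314  0.125 ] base [-0.0234 -0.0123]
knobS [ 0.6528 -0.0348  0.125 ] base [-0.0291 -0.0165]
idxT [ 0.7948 -0.0041  0.086 ] base [0.1072 0.0336]
idxS [ 0.7933 -0.0027  0.086 ] base [0.1055 0.0348]
ptT [ 0.7747 -0.0493  0.086 ] base [ 0.0936 -0.0139]
ptB [ 0.7298 -0.0454  0.086 ] base [ 0.0486 -0.0163]
ptS [ 0.7719 -0.0453  0.086 ] base [ 0.0903 -0.0103]
pt2S [ 0.7317 -0.0405  0.086 ] base [ 0.0498 -0.0111]
```

jog_arm([
  [[-0.31, -0.204, 0, 0, 0, 0, 0], [-0.31, -0.204, 0, 0, 0, 0, 0], [-0.31, -0.204, 0, 0, 0, 0, 0], [-0.31, -0.204, 0, 0, 0, 0, 0], [-0.31, -0.204, 0, 0, 0, 0, 0], [-0.31, -0.204, 0, 0, 0, 0, 0], [-0.31, -0.204, 0, 0, 0, 0, 0], [-0.31, -0.204, 0, 0, 0, 0, 0], [-0.31, -0.204, 0, 0, 0, 0, 0], [-0.31, -0.204, 0, 0, 0, 0, 0]],
], force=15)

```text
clock: 1.93
position: [0.4497, 0.2667, 0.2272]
ee_rot: [0.613, 3.078, -0.004]
force: [0.3, -0.8, 0.6]
width: 0.502
gripper_force: 0.0
```

jog_arm([
  [[-0.312, -0.204, 0, 0, 0, 0, 0], [-0.312, -0.204, 0, 0, 0, 0, 0], [-0.312, -0.204, 0, 0, 0, 0, 0], [-0.312, -0.204, 0, 0, 0, 0, 0], [-0.312, -0.204, 0, 0, 0, 0, 0], [-0.312, -0.204, 0, 0, 0, 0, 0], [-0.312, -0.204, 0, 0, 0, 0, 0], [-0.312, -0.204, 0, 0, 0, 0, 0], [-0.312, -0.204, 0, 0, 0, 0, 0], [-0.312, -0.204, 0, 0, 0, 0, 0]],
])

```text
clock: 2.77
position: [0.6606, -0.0407, 0.2265]
ee_rot: [0.612, 3.079, -0.008]
force: [-1.5, -0.6, 0.0]
width: 0.502
gripper_force: 0.0
```

jog_arm([
  [[0.007, 0.008, 0.04, 0, 0, 0, 0], [0.007, 0.008, 0.07, 0, 0, 0, 0], [0.007, 0.008, 0.07, 0, 0, 0, 0]],
])

```text
clock: 3.02
position: [0.6507, -0.0197, 0.1507]
ee_rot: [-0.594, -3.075, 0.002]
force: [-1.4, 0.7, -1.4]
width: 0.5
gripper_force: 0.0
```

```bash
python3 - <<'E'
from h import *
save("scene","e.png",(230,100,450,300),3.0)
s=observe();print(s["position"],s["clock"])
E
```

```text
[ 0.65221094 -0.02033106  0.15391149] 3.0667
```

View pics/e.png

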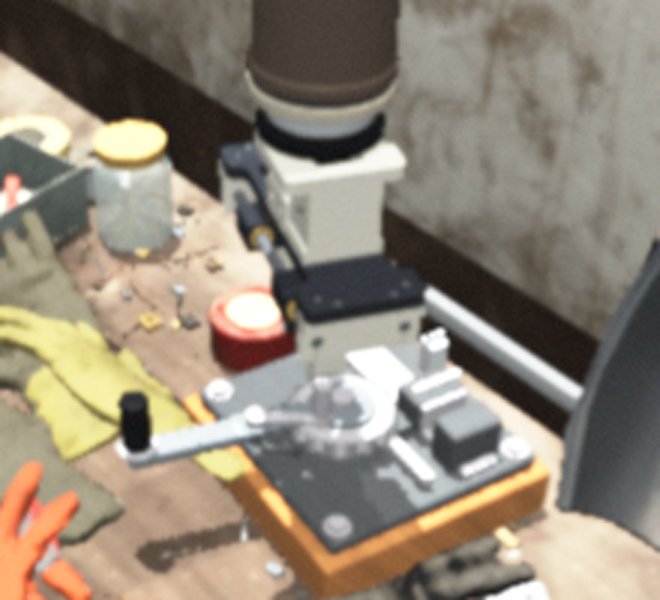

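jog_arm([
  [[-0.008, -0.008, 0, 0, 0, 0, 0], [-0.008, -0.008, 0, 0, 0, 0, 0], [-0.008, -0.008, 0, 0, 0, 0, 0]],
])

```text
clock: 3.32
position: [0.6605, -0.0332, 0.1591]
ee_rot: [0.6, 3.08, -0.0]
force: [-0.2, 0.4, -0.2]
width: 0.497
gripper_force: 0.0
```

```bash
python3 - <<'E'
from h import *
save("top","f.png",(220,120,400,320),3.0)
s=observe();p=s["position"];print(p,s["ee_rot"],s["force"],s["clock"])
Rt=R.from_rotvec(s["ee_rot"]).as_matrix()
for w in(-.023,.023): print((proj("scene",p+Rt[:,1]*w)-[230,100])*3,(proj("top",p+Rt[:,1]*w)-[220,120])*3)
E
```

```text
[ 0.66020176 -0.03245719  0.15878583] [5.99179059e-01 3.08061237e+00 5.34293678e-04] [0.24532558 0.22513649 0.68922539] 3.3667
[[342.55094994 367.80858737]] [[295.6092705  285.90471931]]
[[320.04140493 325.94838752]] [[232.74958819 260.59253099]]
```

View pics/f.png

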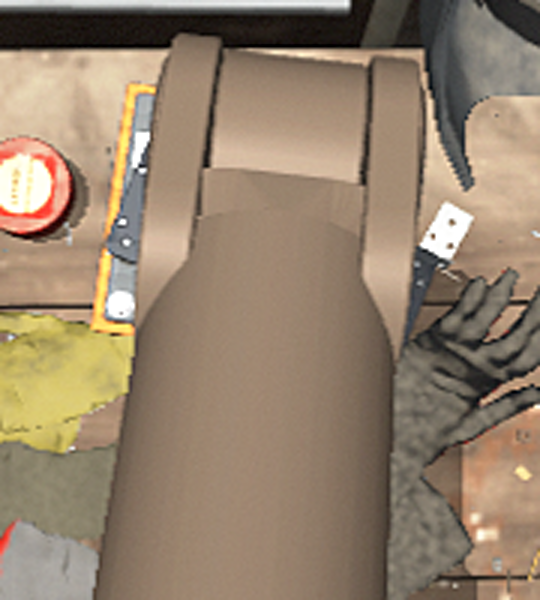

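jog_arm([
  [[0.002, 0, 0.03, 0, 0, 0, 0], [0.002, 0, 0.05, 0, 0, 0, 0], [0.002, 0, 0.056, 0, 0, 0, 0], [0.002, 0, 0.056, 0, 0, 0, 0], [0.002, 0, 0.056, 0, 0, 0, 0]],
])

```text
clock: 3.78
position: [0.6577, -0.0307, 0.1018]
ee_rot: [0.598, 3.083, 0.0]
force: [0.8, 0.1, 0.3]
width: 0.496
gripper_force: 0.0
```

jog_arm([
  [[0, 0.005, 0, 0, 0, 0, 0], [0, 0.01, 0, 0, 0, 0, 0], [0, 0.015, 0, 0, 0, 0, 0], [0, 0.02, 0, 0, 0, 0, 0], [0, 0.025, 0, 0, 0, 0, 0], [0, 0.03, 0, 0, 0, 0, 0], [0, 0.03, 0, 0, 0, 0, 0]],
])

```text
clock: 4.37
position: [0.6691, -0.0023, 0.101]
ee_rot: [0.597, 3.083, -0.0]
force: [-0.6, -1.1, -0.1]
width: 0.501
gripper_force: 0.5
```

jog_arm([
  [[0, 0.004, 0, 0, 0, 0, 0], [0, 0.008, 0, 0, 0, 0, 0], [0, 0.012, 0, 0, 0, 0, 0], [0, 0.016, 0, 0, 0, 0, 0], [0, 0.016, 0, 0, 0, 0, 0]],
])

```text
clock: 4.78
position: [0.6745, 0.0135, 0.1007]
ee_rot: [-0.596, -3.084, -0.001]
force: [0.4, -1.0, -0.0]
width: 0.501
gripper_force: 0.4
```

jog_arm([
  [[0, 0.002, 0, 0, 0, 0, 0], [0, 0.004, 0, 0, 0, 0, 0], [0, 0.004, 0, 0, 0, 0, 0]],
])

```text
clock: 5.03
position: [0.6752, 0.0162, 0.1005]
ee_rot: [-0.597, -3.083, -0.0]
force: [-2.2, -1.7, 0.3]
width: 0.502
gripper_force: 1.2
```

jog_arm([
  [[0, 0.002, 0, 0, 0, 0, 0], [0, 0.004, 0, 0, 0, 0, 0], [0, 0.004, 0, 0, 0, 0, 0]],
])

```text
clock: 5.28
position: [0.6763, 0.0196, 0.1003]
ee_rot: [-0.597, -3.082, 0.001]
force: [-3.2, -2.3, 1.0]
width: 0.503
gripper_force: 1.7
```

jog_arm([
  [[0, 0.002, 0, 0, 0, 0, 0], [0, 0.003, 0, 0, 0, 0, 0], [0, 0.003, 0, 0, 0, 0, 0]],
])

```text
clock: 5.53
position: [0.6774, 0.0206, 0.1002]
ee_rot: [-0.599, -3.082, 0.003]
force: [-5.1, -5.7, 1.8]
width: 0.501
gripper_force: 3.7
```

jog_arm([
  [[0, 0.002, 0, 0, 0, 0, 0], [0, 0.003, 0, 0, 0, 0, 0], [0, 0.003, 0, 0, 0, 0, 0]],
])

```text
clock: 5.78
position: [0.6788, 0.0219, 0.1002]
ee_rot: [-0.601, -3.083, 0.006]
force: [-3.1, -8.9, -0.1]
width: 0.5
gripper_force: 4.8
```

jog_arm([
  [[0, -0.015, 0, 0, 0, 0, 0], [0, -0.015, 0, 0, 0, 0, 0], [0, -0.015, -0.04, 0, 0, 0, 0], [0, -0.015, -0.08, 0, 0, 0, 0], [0, -0.015, -0.08, 0, 0, 0, 0]],
])

```text
clock: 6.2
position: [0.6782, 0.0115, 0.189]
ee_rot: [0.596, 3.073, 0.007]
force: [1.5, 0.6, 0.6]
width: 0.5
gripper_force: 0.0
```

```bash
python3 - <<'E'
from h import *
save("scene","g.png",(230,160,450,330),3.5)
s=observe();print(s["position"],s["ee_rot"],s["force"],s["clock"])
E
```

```text
[0.67709668 0.01160472 0.18584595] [0.59567159 3.07562469 0.00556336] [-0.20485907  0.28568769 -0.3643608 ] 6.25
```

View pics/g.png

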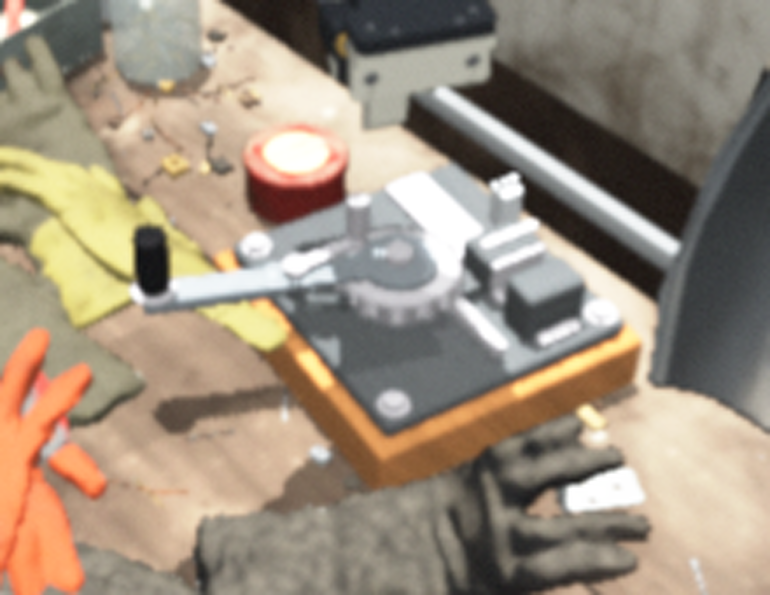

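The lever's knob is now on the left, at about (358,215) in the crop. The jaw hasn't moved, and the grip top is at (150,232).

```bash
cat > arc.py <<'E'
import sys
from m import *
C0=np.array([.685,-.0218])
def phi(p): d=np.array(p[:2])-C0; return (np.arctan2(d[1],d[0])-yaw-np.pi+np.pi)%(2*np.pi)-np.pi
def pos(ph): a=np.pi+yaw+ph; return C0+.15*np.array([np.cos(a),np.sin(a)])
def rows(phs,pc,phc,Rt):  # shifts from phc pose at pc, in tool axes
    for ph in phs:
        d=Rt.T@np.r_[pos(ph)-pos(phc),0]; print([round(d[0],3),round(d[1],3),0,0,0,round(-(ph-phc),2)])
E
python3 - <<'E'
from arc import *
s=observe();Rt=R.from_rotvec(s["ee_rot"]).as_matrix();p=s["position"]
for P in (g(155,255,.133),f(176,441,.133),g(150,232,.133)):
    a=np.linalg.norm(P[:2]-C0);d=P[:2]-C0;ph=np.arctan2(d[1],d[0])-yaw;ph=(ph+2*np.pi)%(2*np.pi)-np.pi
    print(P.round(4),"r",a,"phi",ph, "pos",pos(ph))
T=pos(ph);print("knob",g(358,200,.125))
print("shift tool",(Rt.T@(np.r_[T,.100]-p)).round(4),s["joints"],"yaw_y deg",np.degrees(np.arctan2(Rt[1,1],Rt[0,1])))
E
```

```text
yaw -0.1395621897285475 t [ 0.68392319 -0.02251474] resid [[-0.0031, -0.0019], [-0.0007, 0.0024], [0.0013, 0.0014], [0.0025, -0.0019]]
[0.5434 0.0311 0.133 ] r 0.151116987270162 phi -0.21787599771298716 pos [0.54448057 0.03068132]
[0.5463 0.0285 0.133 ] r 0.14755335679904477 phi -0.2081271951999888 pos [0.54397562 0.02930895]
[0.5526 0.0496 0.133 ] r 0.15038668224599067 phi -0.355187810159169 pos [0.55298688 0.04942175]
knob [0.67201763 0.00507608 0.125     ]
shift tool [ 0.1299 -0.0117  0.0848] [-0.26649436  0.55206159  0.27066517  1.50827863 -0.16020391  1.09347295
  1.2264517 ] yaw_y deg 68.07907037555869
```

jog_arm([
  [[0.04, -0.004, 0, 0, 0, 0, 0], [0.08, -0.008, 0, 0, 0, 0, 0], [0.12, -0.012, 0, 0, 0, 0, 0], [0.13, -0.012, 0, 0, 0, 0, 0], [0.13, -0.012, 0, 0, 0, 0, 0], [0.13, -0.012, 0.03, 0, 0, 0, 0], [0.13, -0.012, 0.06, 0, 0, 0, 0], [0.13, -0.012, 0.084, 0, 0, 0, 0], [0.13, -0.012, 0.084, 0, 0, 0, 0], [0.13, -0.012, 0.084, 0, 0, 0, 0]],
])

```text
clock: 7.08
position: [0.5489, 0.0482, 0.0959]
ee_rot: [-0.598, -3.082, 0.001]
force: [0.3, -0.1, 1.3]
width: 0.499
gripper_force: 0.0
```

jog_arm([
  [[0, 0, 0, 0, 0, 0, 0.7], [0, 0, 0, 0, 0, 0, 0.7], [0, 0, 0, 0, 0, 0, 0.7], [0, 0, 0, 0, 0, 0, 0.7], [0, 0, 0, 0, 0, 0, 0.7]],
], force=15)

```text
clock: 7.5
position: [0.5496, 0.0487, 0.0978]
ee_rot: [0.597, 3.082, 0.001]
force: [-0.9, 0.3, 4.7]
width: 0.235
gripper_force: 15.0
```

```bash
python3 - <<'E'
from arc import *
s=observe();Rt=R.from_rotvec(s["ee_rot"]).as_matrix();p=s["position"];print(p,s["force"],s["width"],s["gripper_force"])
d=p[:2]-C0;ph=(np.arctan2(d[1],d[0])-yaw+2*np.pi)%(2*np.pi)-np.pi;print(ph,np.linalg.norm(d))
rows(np.r_[ph-.08,ph-.16,ph-.24,-.69],p,ph,Rt)
E
```

```text
yaw -0.1395621897285475 t [ 0.68392319 -0.02251474] resid [[-0.0031, -0.0019], [-0.0007, 0.0024], [0.0013, 0.0014], [0.0025, -0.0019]]
[0.54958782 0.04867761 0.09775711] [-0.87099762  0.26548845  4.69702588] 0.2353844249146754 15.001439452171326
-0.3403248595274597 0.15265501315531926
[np.float64(-0.002), np.float64(0.012), 0, 0, 0, np.float64(0.08)]
[np.float64(-0.004), np.float64(0.024), 0, 0, 0, np.float64(0.16)]
[np.float64(-0.008), np.float64(0.035), 0, 0, 0, np.float64(0.24)]
[np.float64(-0.014), np.float64(0.05), 0, 0, 0, np.float64(0.35)]
```

jog_arm([
  [[-0.002, 0.012, 0, 0, 0, 0.08, 0.7], [-0.004, 0.024, 0, 0, 0, 0.16, 0.7], [-0.008, 0.035, 0, 0, 0, 0.24, 0.7], [-0.011, 0.043, 0, 0, 0, 0.3, 0.7], [-0.014, 0.05, 0, 0, 0, 0.35, 0.7], [-0.014, 0.05, 0, 0, 0, 0.35, 0.7]],
], force=20)

```text
clock: 8.0
position: [0.5818, 0.0913, 0.0977]
ee_rot: [1.128, 2.931, 0.003]
force: [-2.0, 2.3, 7.9]
width: 0.235
gripper_force: 20.0
```

```bash
cat >> arc.py <<'E'
def state():
    s=observe();Rt=R.from_rotvec(s["ee_rot"]).as_matrix();p=s["position"]
    d=p[:2]-C0;ph=(np.arctan2(d[1],d[0])-yaw+2*np.pi)%(2*np.pi)-np.pi
    print(p,s["force"],"w",s["width"],"clock",s["clock"],"phi",ph,"r",np.linalg.norm(d));return p,ph,Rt
E
python3 - <<'E'
from arc import *
p,ph,Rt=state()
rows(ph+np.arange(.1,1.42,.1),p,ph,Rt)
E
```

```text
yaw -0.1395621897285475 t [ 0.68392319 -0.02251474] resid [[-0.0031, -0.0019], [-0.0007, 0.0024], [0.0013, 0.0014], [0.0025, -0.0019]]
[0.58180491 0.09131922 0.0976988 ] [-2.03085255  2.28650667  7.86505831] w 0.23469303833039526 clock 8.0 phi -0.6916820839567901 r 0.15311820584621552
[np.float64(0.001), np.float64(-0.015), 0, 0, 0, np.float64(-0.1)]
[np.float64(-0.0), np.float64(-0.03), 0, 0, 0, np.float64(-0.2)]
[np.float64(-0.002), np.float64(-0.045), 0, 0, 0, np.float64(-0.3)]
[np.float64(-0.006), np.float64(-0.059), 0, 0, 0, np.float64(-0.4)]
[np.float64(-0.011), np.float64(-0.073), 0, 0, 0, np.float64(-0.5)]
[np.float64(-0.018), np.float64(-0.087), 0, 0, 0, np.float64(-0.6)]
[np.float64(-0.026), np.float64(-0.1), 0, 0, 0, np.float64(-0.7)]
[np.float64(-0.035), np.float64(-0.111), 0, 0, 0, np.float64(-0.8)]
[np.float64(-0.045), np.float64(-0.122), 0, 0, 0, np.float64(-0.9)]
[np.float64(-0.056), np.float64(-0.132), 0, 0, 0, np.float64(-1.0)]
[np.float64(-0.069), np.float64(-0.141), 0, 0, 0, np.float64(-1.1)]
[np.float64(-0.082), np.float64(-0.148), 0, 0, 0, np.float64(-1.2)]
[np.float64(-0.095), np.float64(-0.154), 0, 0, 0, np.float64(-1.3)]
[np.float64(-0.11), np.float64(-0.159), 0, 0, 0, np.float64(-1.4)]
```

jog_arm([
  [[0.001, -0.015, 0, 0, 0, -0.1, 0.7], [0, -0.03, 0, 0, 0, -0.2, 0.7], [-0.002, -0.045, 0, 0, 0, -0.3, 0.7], [-0.006, -0.059, 0, 0, 0, -0.4, 0.7], [-0.011, -0.073, 0, 0, 0, -0.5, 0.7], [-0.018, -0.087, 0, 0, 0, -0.6, 0.7], [-0.026, -0.1, 0, 0, 0, -0.7, 0.7], [-0.026, -0.1, 0, 0, 0, -0.7, 0.7]],
])

```text
clock: 8.67
position: [0.5341, -0.0047, 0.0977]
ee_rot: [0.046, 3.138, -0.001]
force: [4.0, 1.8, 1.0]
width: 0.236
gripper_force: 20.0
```

```bash
python3 - <<'E'
from arc import *
p,ph,Rt=state()
rows(np.r_[ph+np.arange(.1,.75,.1),.7],p,ph,Rt)
E
```

```text
yaw -0.1395621897285475 t [ 0.68392319 -0.02251474] resid [[-0.0031, -0.0019], [-0.0007, 0.0024], [0.0013, 0.0014], [0.0025, -0.0019]]
[ 0.53406774 -0.00465168  0.09768364] [4.02044142 1.77929738 0.95625273] w 0.23610658561721973 clock 8.6667 phi 0.02643131473578819 r 0.15190329921154505
[np.float64(0.001), np.float64(-0.015), 0, 0, 0, np.float64(-0.1)]
[np.float64(-0.0), np.float64(-0.03), 0, 0, 0, np.float64(-0.2)]
[np.float64(-0.003), np.float64(-0.045), 0, 0, 0, np.float64(-0.3)]
[np.float64(-0.007), np.float64(-0.059), 0, 0, 0, np.float64(-0.4)]
[np.float64(-0.012), np.float64(-0.073), 0, 0, 0, np.float64(-0.5)]
[np.float64(-0.019), np.float64(-0.087), 0, 0, 0, np.float64(-0.6)]
[np.float64(-0.027), np.float64(-0.099), 0, 0, 0, np.float64(-0.7)]
[np.float64(-0.025), np.float64(-0.096), 0, 0, 0, np.float64(-0.67)]
```

jog_arm([
  [[0.001, -0.015, 0, 0, 0, -0.1, 0.7], [0, -0.03, 0, 0, 0, -0.2, 0.7], [-0.003, -0.045, 0, 0, 0, -0.3, 0.7], [-0.007, -0.059, 0, 0, 0, -0.4, 0.7], [-0.012, -0.073, 0, 0, 0, -0.5, 0.7], [-0.019, -0.087, 0, 0, 0, -0.6, 0.7], [-0.025, -0.096, 0, 0, 0, -0.67, 0.7], [-0.025, -0.096, 0, 0, 0, -0.67, 0.7]],
])

```text
clock: 9.33
position: [0.5566, -0.0995, 0.0976]
ee_rot: [-0.985, 2.98, -0.001]
force: [-0.3, 3.0, 10.1]
width: 0.233
gripper_force: 20.0
```

```bash
python3 - <<'E'
from arc import *
p,ph,Rt=state()
rows(np.r_[ph-np.arange(.1,.75,.1)],p,ph,Rt)
save("scene","i.png",(300,170,450,290),5)
E
```

```text
yaw -0.1395621897285475 t [ 0.68392319 -0.02251474] resid [[-0.0031, -0.0019], [-0.0007, 0.0024], [0.0013, 0.0014], [0.0025, -0.0019]]
[ 0.55663233 -0.09950445  0.09764177] [-0.26791395  3.00004379 10.05747222] w 0.23302169562303796 clock 9.3333 phi 0.6838896241093613 r 0.1500541238243323
[np.float64(-0.002), np.float64(0.015), 0, 0, 0, np.float64(0.1)]
[np.float64(-0.006), np.float64(0.029), 0, 0, 0, np.float64(0.2)]
[np.float64(-0.011), np.float64(0.044), 0, 0, 0, np.float64(0.3)]
[np.float64(-0.017), np.float64(0.057), 0, 0, 0, np.float64(0.4)]
[np.float64(-0.025), np.float64(0.07), 0, 0, 0, np.float64(0.5)]
[np.float64(-0.034), np.float64(0.082), 0, 0, 0, np.float64(0.6)]
[np.float64(-0.044), np.float64(0.093), 0, 0, 0, np.float64(0.7)]
```

View pics/i.png

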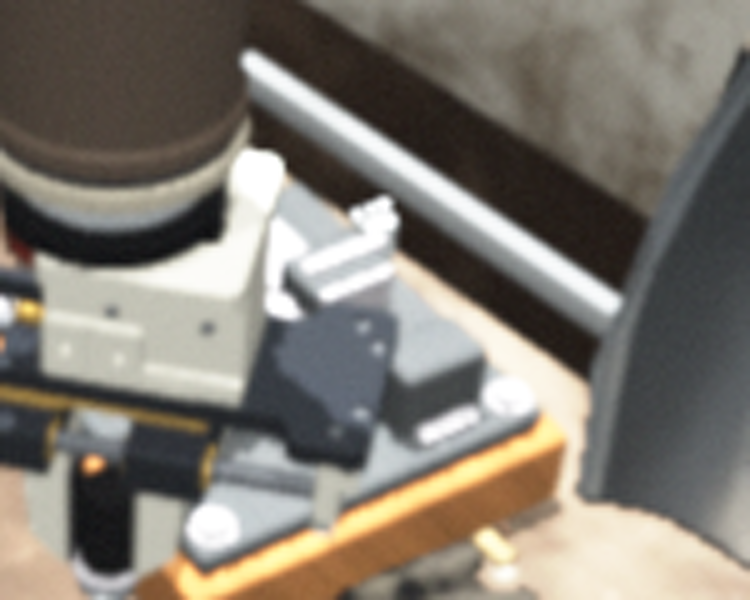

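```bash
python3 - <<'E'
from arc import *
for u,v in((305,268),(372,238),(376,207)):
    P=at_z("scene",(300+u/5,170+v/5),.086);print(P,Rm.T@(P[:2]-C0))
# pixel expectations: shift predicted
for y in (-.0107,.01,.015,.02): 
  for x in(.05,.09): 
    w=C0+Rm@[x,y]; print(y,x,(proj("scene",[w[0],w[1],.086])[0]-[300,170])*5)
E
```

```text
yaw -0.1395621897285475 t [ 0.68392319 -0.02251474] resid [[-0.0031, -0.0019], [-0.0007, 0.0024], [0.0013, 0.0014], [0.0025, -0.0019]]
[ 0.73897633 -0.01498766  0.086     ] [0.05250385 0.01425472]
[ 0.77682433 -0.01816372  0.086     ] [0.09042568 0.01637457]
[ 0.79395424 -0.00312325  0.086     ] [0.10529676 0.03365174]
-0.0107 0.05 [333.28860598 301.71390738]
-0.0107 0.09 [407.68427477 271.76756568]
0.01 0.05 [305.86054222 275.20008859]
0.01 0.09 [379.69811891 246.07489255]
0.015 0.05 [299.346571   268.90484163]
0.015 0.09 [373.04920842 239.97287862]
0.02 0.05 [292.87506744 262.65124304]
0.02 0.09 [366.44273393 233.91057527]
```

jog_arm([
  [[-0.002, 0.015, 0, 0, 0, 0.1, 0.7], [-0.006, 0.029, 0, 0, 0, 0.2, 0.7], [-0.011, 0.044, 0, 0, 0, 0.3, 0.7], [-0.017, 0.057, 0, 0, 0, 0.4, 0.7], [-0.025, 0.07, 0, 0, 0, 0.5, 0.7], [-0.034, 0.082, 0, 0, 0, 0.6, 0.7], [-0.044, 0.093, 0, 0, 0, 0.7, 0.7], [-0.044, 0.093, 0, 0, 0, 0.7, 0.7]],
])

```text
clock: 10.05
position: [0.5353, 0.0065, 0.0976]
ee_rot: [0.108, 3.138, 0.003]
force: [-2.7, 0.1, 9.9]
width: 0.236
gripper_force: 20.0
```

```bash
python3 - <<'E'
from arc import *
p,ph,Rt=state()
rows(np.r_[ph-np.arange(.1,.55,.1),-.61],p,ph,Rt)
E
```

```text
yaw -0.1395621897285475 t [ 0.68392319 -0.02251474] resid [[-0.0031, -0.0019], [-0.0007, 0.0024], [0.0013, 0.0014], [0.0025, -0.0019]]
[0.53530065 0.006467   0.09763392] [-2.68974016  0.10091703  9.94103112] w 0.23572907332306742 clock 10.05 phi -0.047065558421621745 r 0.15234473233238993
[np.float64(-0.003), np.float64(0.015), 0, 0, 0, np.float64(0.1)]
[np.float64(-0.006), np.float64(0.029), 0, 0, 0, np.float64(0.2)]
[np.float64(-0.012), np.float64(0.043), 0, 0, 0, np.float64(0.3)]
[np.float64(-0.019), np.float64(0.057), 0, 0, 0, np.float64(0.4)]
[np.float64(-0.027), np.float64(0.069), 0, 0, 0, np.float64(0.5)]
[np.float64(-0.032), np.float64(0.077), 0, 0, 0, np.float64(0.56)]
```

jog_arm([
  [[-0.003, 0.015, 0, 0, 0, 0.1, 0.7], [-0.006, 0.029, 0, 0, 0, 0.2, 0.7], [-0.012, 0.043, 0, 0, 0, 0.3, 0.7], [-0.019, 0.057, 0, 0, 0, 0.4, 0.7], [-0.027, 0.069, 0, 0, 0, 0.5, 0.7], [-0.032, 0.077, 0, 0, 0, 0.56, 0.7], [-0.032, 0.077, 0, 0, 0, 0.56, 0.7]],
])

```text
clock: 10.63
position: [0.5717, 0.0814, 0.0975]
ee_rot: [-0.968, -2.988, -0.004]
force: [-6.4, 4.9, 12.4]
width: 0.236
gripper_force: 20.0
```

```bash
python3 - <<'E'
from arc import *
p,ph,Rt=state()
rows(np.r_[ph+np.arange(.1,.85,.1),.28],p,ph,Rt)
E
```

```text
yaw -0.1395621897285475 t [ 0.68392319 -0.02251474] resid [[-0.0031, -0.0019], [-0.0007, 0.0024], [0.0013, 0.0014], [0.0025, -0.0019]]
[0.57167864 0.08139939 0.09752713] [-6.4482197   4.89160881 12.35227452] w 0.23604226221403765 clock 10.6333 phi -0.5991217283593429 r 0.15327049302764914
[np.float64(0.001), np.float64(-0.015), 0, 0, 0, np.float64(-0.1)]
[np.float64(0.0), np.float64(-0.03), 0, 0, 0, np.float64(-0.2)]
[np.float64(-0.002), np.float64(-0.045), 0, 0, 0, np.float64(-0.3)]
[np.float64(-0.005), np.float64(-0.059), 0, 0, 0, np.float64(-0.4)]
[np.float64(-0.01), np.float64(-0.074), 0, 0, 0, np.float64(-0.5)]
[np.float64(-0.017), np.float64(-0.087), 0, 0, 0, np.float64(-0.6)]
[np.float64(-0.024), np.float64(-0.1), 0, 0, 0, np.float64(-0.7)]
[np.float64(-0.033), np.float64(-0.112), 0, 0, 0, np.float64(-0.8)]
[np.float64(-0.041), np.float64(-0.121), 0, 0, 0, np.float64(-0.88)]
```

jog_arm([
  [[0.001, -0.015, 0, 0, 0, -0.1, 0.7], [0, -0.03, 0, 0, 0, -0.2, 0.7], [-0.002, -0.045, 0, 0, 0, -0.3, 0.7], [-0.005, -0.059, 0, 0, 0, -0.4, 0.7], [-0.01, -0.074, 0, 0, 0, -0.5, 0.7], [-0.017, -0.087, 0, 0, 0, -0.6, 0.7], [-0.024, -0.1, 0, 0, 0, -0.7, 0.7], [-0.033, -0.112, 0, 0, 0, -0.8, 0.7], [-0.041, -0.121, 0, 0, 0, -0.88, 0.7], [-0.041, -0.121, 0, 0, 0, -0.88, 0.7]],
])

```text
clock: 11.47
position: [0.5358, -0.0462, 0.0976]
ee_rot: [-0.403, 3.112, -0.0]
force: [2.8, 3.0, 5.6]
width: 0.238
gripper_force: 20.0
```

```bash
python3 - <<'E'
from arc import *
p,ph,Rt=state()
rows(np.r_[ph+.05,ph+.1,ph+.15,ph+.2],p,ph,Rt)
save("scene","j.png",(300,170,450,290),5)
E
```

```text
yaw -0.1395621897285475 t [ 0.68392319 -0.02251474] resid [[-0.0031, -0.0019], [-0.0007, 0.0024], [0.0013, 0.0014], [0.0025, -0.0019]]
[ 0.53577062 -0.04622429  0.09755577] [2.84901978 3.02063869 5.61469161] w 0.23849867458309143 clock 11.4667 phi 0.3017932526084399 r 0.15121492781700197
[np.float64(0.001), np.float64(-0.007), 0, 0, 0, np.float64(-0.05)]
[np.float64(0.001), np.float64(-0.015), 0, 0, 0, np.float64(-0.1)]
[np.float64(0.0), np.float64(-0.022), 0, 0, 0, np.float64(-0.15)]
[np.float64(-0.0), np.float64(-0.03), 0, 0, 0, np.float64(-0.2)]
```

View pics/j.png

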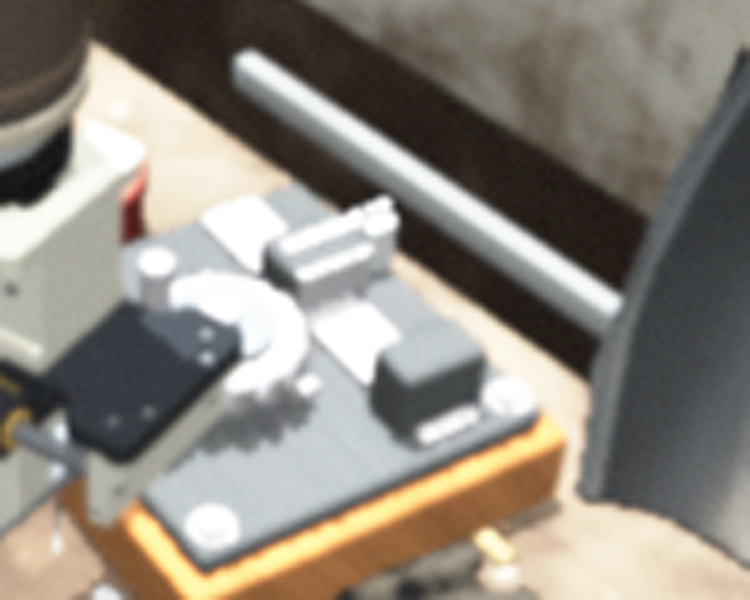

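```bash
python3 - <<'E'
from arc import *
for u,v in((282,246),(350,217),(376,207)):
    P=at_z("scene",(300+u/5,170+v/5),.086);print(Rm.T@(P[:2]-C0))
E
```

```text
yaw -0.1395621897285475 t [ 0.68392319 -0.02251474] resid [[-0.0031, -0.0019], [-0.0007, 0.0024], [0.0013, 0.0014], [0.0025, -0.0019]]
[0.05244426 0.03204525]
[0.09077825 0.0336665 ]
[0.10529676 0.03365174]
```

The pointer strip runs from (282,246) to (350,217) in the crop and lines up with the index ridge at (376,207), to within about 2 mm. I'll release the grip and lift away.

jog_arm([
  [[0, 0, 0, 0, 0, 0, 0], [0, 0, 0, 0, 0, 0, 0], [0, 0, 0, 0, 0, 0, 0], [0, 0, 0, 0, 0, 0, 0], [0, 0, -0.03, 0, 0, 0, 0], [0, 0, -0.06, 0, 0, 0, 0], [0, 0, -0.1, 0, 0, 0, 0], [0, 0, -0.13, 0, 0, 0, 0], [0, 0, -0.13, 0, 0, 0, 0], [0, 0, -0.13, 0, 0, 0, 0]],
])

```text
clock: 12.35
position: [0.5351, -0.0451, 0.2284]
ee_rot: [-0.402, 3.112, -0.001]
force: [-1.1, -0.4, -1.3]
width: 0.498
gripper_force: 0.0
```

```bash
python3 - <<'E'
from arc import *
state()
save("scene","k.png",(260,150,420,270),5)
E
```

```text
yaw -0.1395621897285475 t [ 0.68392319 -0.02251474] resid [[-0.0031, -0.0019], [-0.0007, 0.0024], [0.0013, 0.0014], [0.0025, -0.0019]]
[ 0.53508941 -0.04511021  0.22841512] [-1.11172453 -0.41378196 -1.26524938] w 0.49769281709310503 clock 12.35 phi 0.2938209395479756 r 0.15171206879641874
```

View pics/k.png

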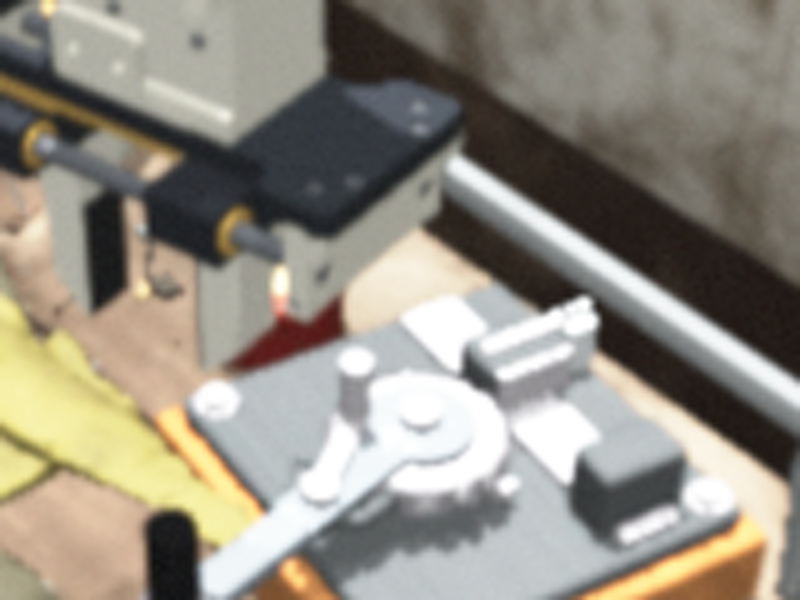

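The gripper is clear of everything and the lever knob is still over to the left, at (355,360). The pointer strip, (480,345) to (560,312), is in line with the index block at (578,307).

```bash
python3 -c "from cell import *; print(sign_off())"
```

```text
the job is handed in; nothing more can be done
None
```

I flipped the lever to its opening side, ratcheted the jaw open until its pointer stood about level with the index block (within 2 mm as measured in the camera image), let go of the handle and handed the job in at about 12 s; sign-off reported no verdict.

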